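# Find the rocking box cover and press it home

### The job

The blank covers on this row of four outlet boxes have been pushed on, but one of them is not down on its gasket: press gently near the end of one cover after another until you find the one that rocks, then push that one straight down at its middle until it is fully home. Only press with the fingertips: do not lean hard on a cover that is already home, do not pull a cover up or pick anything up, and leave the loose things round the row where they are. Finish with all four covers home and the hand clear.

Things in the scene. Friction and masses are not known exactly. Their poses are not given: they have to be found in the camera images.
- strut_frame: two slotted metal channels, 460 mm long along its y, that carry the four boxes in a row, 100 mm from centre to centre (which box stands where varies); fixed. Origin: its middle, on the bench. Exactly one of the four covers is loose; it may be any of them. A cover that is home gives only about 1 mm, by the spring of its sponge gasket, to a press of 10 N at its end, tipping 0.015 rad.
- cover_a: blank steel cover of box_a: plate 104 (its x) by 66 by 10 mm, held by one spring clip under its middle. Origin: centre of underside, z up. Home, its top is 75 mm above the bench. A loose one stands level 3 mm higher; 2 to 5 N pressed 40 mm from the middle, at either end, tips it 0.06 rad until let go; over 12 N at its middle slides it down, and it stays; its ends cannot drive it down.
- box_a: grey cast outlet box under cover_a, 114 (its x) by 76 by 50 mm, fixed on the channels. Origin: centre of its underside, 21 mm above the bench, z up; x along the cover's long side, away from the robot. The cover sits in a rebate of its rim on a gasket whose top is 44 mm above this origin; home, the cover stands 4 mm above the rim.
- cover_b: blank steel cover of box_b: plate 104 (its x) by 66 by 10 mm, held by one spring clip under its middle. Origin: centre of underside, z up. Home, its top is 75 mm above the bench. A loose one stands level 3 mm higher; 2 to 5 N pressed 40 mm from the middle, at either end, tips it 0.06 rad until let go; over 12 N at its middle slides it down, and it stays; its ends cannot drive it down.
- box_b: grey cast outlet box under cover_b, 114 (its x) by 76 by 50 mm, fixed on the channels. Origin: centre of its underside, 21 mm above the bench, z up; x along the cover's long side, away from the robot. The cover sits in a rebate of its rim on a gasket whose top is 44 mm above this origin; home, the cover stands 4 mm above the rim.
- cover_c: blank steel cover of box_c: plate 104 (its x) by 66 by 10 mm, held by one spring clip under its middle. Origin: centre of underside, z up. Home, its top is 75 mm above the bench. A loose one stands level 3 mm higher; 2 to 5 N pressed 40 mm from the middle, at either end, tips it 0.06 rad until let go; over 12 N at its middle slides it down, and it stays; its ends cannot drive it down.
- box_c: grey cast outlet box under cover_c, 114 (its x) by 76 by 50 mm, fixed on the channels. Origin: centre of its underside, 21 mm above the bench, z up; x along the cover's long side, away from the robot. The cover sits in a rebate of its rim on a gasket whose top is 44 mm above this origin; home, the cover stands 4 mm above the rim.
- cover_d: blank steel cover of box_d: plate 104 (its x) by 66 by 10 mm, held by one spring clip under its middle. Origin: centre of underside, z up. Home, its top is 75 mm above the bench. A loose one stands level 3 mm higher; 2 to 5 N pressed 40 mm from the middle, at either end, tips it 0.06 rad until let go; over 12 N at its middle slides it down, and it stays; its ends cannot drive it down.
- box_d: grey cast outlet box under cover_d, 114 (its x) by 76 by 50 mm, fixed on the channels. Origin: centre of its underside, 21 mm above the bench, z up; x along the cover's long side, away from the robot. The cover sits in a rebate of its rim on a gasket whose top is 44 mm above this origin; home, the cover stands 4 mm above the rim.
- coupling: grey pipe coupling standing on end, 44 mm across, 41 mm high; bystander, loose. Origin: centre of its underside.
- bushing: rusty hex bushing, 48x55 mm, 32 mm high; bystander, loose. Origin: centre of its underside.
- seal_tape: roll of thread seal tape lying flat, 49 mm across, 14 mm high; bystander, loose. Origin: centre of its underside.
- conduit_body: loose cast conduit body, 36x130 mm (long side along its y), 39 mm high; bystander, loose. Origin: centre of its underside.
- cup_nuts: open tin cup, 72 mm across, 62 mm high; bystander, loose. Origin: centre of its underside.
- thread_compound: tin with a black brush cap, 66 mm across, 88 mm high; bystander, loose. Origin: centre of its underside.

How it is judged:
By the outcome, as a careful person would: the job done as asked, in the order asked, and still so for the second after the job is handed in, with the robot touching nothing.
It also fails if it takes over 51 s, if anything falls off the work surface, if the arm or the gripper's body presses on something with over 40 N, if the wrist force passes 120 N, or if a joint passes its speed limit or range.

### The arm

A 7-joint arm with a two-finger parallel gripper is mounted at the origin on a cart in front of the work surface, level with it; the furniture and walls round the work are solid. World frame = base frame: x ahead of the robot, y to its left, z up, the work surface at z = 0. Lengths are in mm, angles in rad, forces in N, time in s.
With the tool pointing down it reaches from about 400 to 850 mm from the base axis. Payload 10.4 kg.
Tool frame: the origin (TCP) lies between the finger pads; the fingertips stand 19 mm ahead of it and the grasp point (between the pads) is the TCP; z points along the fingers, x is the direction in which the jaws open and shut, and the axes are right-handed (so a half turn about z gives the same grasp; the last joint's range is limited). The gripper opens to 85 mm and grips with 20 to 120 N. Pads are 22 mm wide; open, the fingers measure 114 mm over their backs; the gripper's body (76 mm by 85 mm) begins 54 mm behind the grasp point. The pads swing forward as they close: fully open they stand 13 mm farther back than shut.
Start: joints at [-1.216, 0.332, -0.065, 1.46, 0.022, 1.35, -0.088], TCP at [230.536, 580.949, 250.338] pointing down, gripper open.
Joint ranges: [-2.6, 2.6], [-0.5, 2.12], [-1.47, 1.34], [0.16, 2.42], [-1.27, 4.41], [0.06, 2.06], [-2.6, 2.6]. Speed limits (rad/s): [2.22, 2.22, 2.79, 2.79, 3.14, 3.14, 3.14].

### API

Orientations are given as a 3x3 rotation matrix whose columns are the frame's x, y, z axes.
In Python, from station import robot gives the robot as it stands.
- The arm moves only by the tool apply_moves, never from a script. Its argument "commands" is a list of rows, each a list of 3 entries, a list of its own where there are three numbers: the shift along the tool's x, y, z in mm, then the turn about the tool's z in rad, then the closure, from 0 (fully open) to 1 (shut). In form: [[[dx, dy, dz], yaw, fingers], ...]. A call has 1 to 12 rows; each row is the pose to reach, as a shift and turn from the pose commanded when the call began, along the tool's axes at that moment; what a row does not reach only later rows make up. A row lasts 1/12 s, in which the tool goes at most 41.7 mm and 7.16 degrees, less where a joint would pass 70% of its speed; a pose out of reach is approached as far as the arm can. A call with a gripper value outside its range is refused whole. The fingers move at their own pace and stop on an object; the grip force is fixed at half the most. Time passes only in rows, so rows that repeat a pose let the fingers close. It gives the time, the measured TCP pose, the force and the opening at its end, in the units of the state.
- robot.read_state(): the state, without advancing time (a new reading comes with each control period).
- robot.get_image(name): name is "side" or "top"; returns a dict with "image" (400x640x3 uint8, blue, green, red), "vertical_fov" (degrees; the focal length in pixels is half the picture's height over the tangent of half this angle, whatever the lens; pixels are square), "cx", "cy" (the principal point, pixels), "distortion" ([k1, k2, p1, p2, k3] as OpenCV has them; the pictures are not rectified), "cam_to_world" (4x4, takes a point from camera to world coordinates). Camera axes: x right, y down, z forward; pixel columns grow to the right and rows downward; lengths in mm; the calibration is good to about 2 mm. A picture is of the moment at which its call begins. There is no depth.
- robot.job_done(): hands the job in, once; it reports no verdict.
The state is a dict: "time": time; "q": joint angles; "dq": joint speeds; "joint_efforts": joint torques, N m; "eef_pos": TCP position; "ee_rot": TCP orientation; "force": force on the tool from outside, world axes, zero at the start; "torque": the same for the moment, N m; "opening": finger opening in mm.
Only numpy, scipy, OpenCV 4.12 (cv2) and the standard library are available. Lean on these libraries where they do the work, as an engineer would, in place of code of your own. Each camera call takes 0.05 s, during which the arm holds its last target. There are 200 camera calls.

## Working session

There is one attempt and no reset: what is moved stays moved. The work goes in short steps, Python scripts to look and compute and a tool call to move; the robot and the scene stay as the last step left them, time stands still between calls to the robot, and variables do not carry over. Pictures are saved under pics/ and viewed, about 8 in all and at most 12, crops included, and the job is handed in when it is done.

Besides the shell and the picture viewer there is one more tool, called after "Request:" as name(argument=value, ...), one argument or row to a line, values as JSON. apply_moves: Moves the arm, as the interface text tells. Its arguments: {"type":"object","properties":{"commands":{"type":"array","items":{"type":"array"}}},"required":["commands"]}

```bash
mkdir -p pics; cat > h.py <<'E'
import numpy as np, cv2
from station import robot
def cam(name,fn=None):
    d=robot.get_image(name)
    if fn: cv2.imwrite('pics/'+fn,d['image'])
    return d
def ray(d,uv):
    f=200/np.tan(np.radians(d['vertical_fov'])/2)
    K=np.array([[f,0,d['cx']],[0,f,d['cy']],[0,0,1.]])
    p=cv2.undistortPoints(np.array(uv,float).reshape(-1,1,2),K,np.array(d['distortion'],float)).reshape(-1,2)
    T=np.array(d['cam_to_world']); r=np.c_[p,np.ones(len(p))]@T[:3,:3].T
    return T[:3,3],r
def plane(d,uv,z):
    o,r=ray(d,uv); return o+r*((z-o[2])/r[:,2])[:,None]
def two(d1,a,d2,b):
    o1,r1=ray(d1,a);o2,r2=ray(d2,b);out=[]
    for x,y in zip(r1,r2):
        s=np.linalg.lstsq(np.c_[x,-y],o2-o1,rcond=None)[0]
        p,q=o1+s[0]*x,o2+s[1]*y; out.append([*((p+q)/2),np.linalg.norm(p-q)])
    return np.array(out)
E
python3 - <<'E'
from h import *
import pickle
d={n:cam(n,n+'1.png') for n in('top','side')}
pickle.dump(d,open('v1.pkl','wb'))
for n in d: print(n,d[n]['vertical_fov'],np.round(d[n]['cam_to_world'],2).tolist())
s=robot.read_state();print(s['time'],s['eef_pos'],np.round(s['ee_rot'],3),s['force'],s['opening'])
E
```

```text
top 44.80929782800298 [[-0.01, -0.99, 0.15, 350.17], [-1.0, 0.01, -0.01, 197.7], [0.0, -0.15, -0.99, 1264.24], [0.0, 0.0, 0.0, 1.0]]
side 46.744294907710476 [[-0.97, -0.12, 0.22, 259.33], [-0.24, 0.38, -0.89, 1243.76], [0.02, -0.92, -0.4, 545.27], [0.0, 0.0, 0.0, 1.0]]
0.1 [230.42513421 580.64996577 249.61114236] [[ 0.369  0.929 -0.   ]
 [ 0.929 -0.369 -0.001]
 [-0.001  0.    -1.   ]] [0.64970433 0.2664164  0.29073536] 85.71924152793268
```

View pics/top1.png

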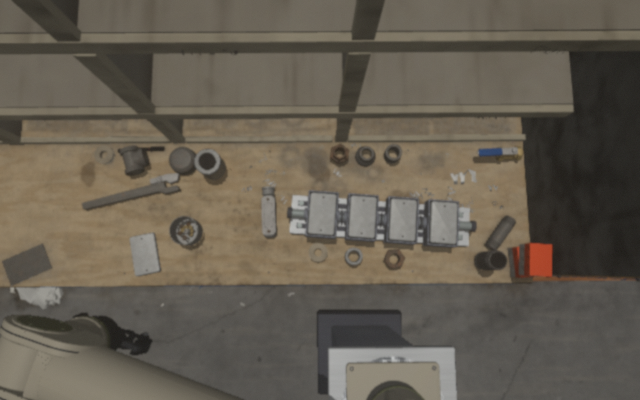

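View pics/side1.png

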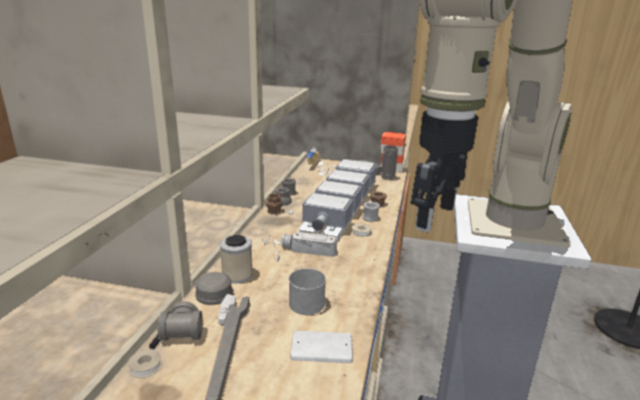

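The top view shows the four covers at about (322,215), (362,218), (403,220) and (443,223), with loose things on both sides of the row. The side view shows the row running from (325,205) to (357,167). I'll zoom in on both.

```bash
python3 - <<'E'
from h import *
import pickle
d=pickle.load(open('v1.pkl','rb'))
a=cv2.resize(d['top']['image'][180:270,270:490],None,fx=3.6,fy=3.6,interpolation=cv2.INTER_CUBIC)
b=cv2.resize(d['side']['image'][150:260,270:420],None,fx=2.5,fy=2.5,interpolation=cv2.INTER_CUBIC)
c=np.zeros((a.shape[0]+b.shape[0],792,3),np.uint8);c[:a.shape[0]]=a;c[a.shape[0]:,:b.shape[1]]=b
cv2.imwrite('pics/z1.png',c);print(c.shape)
t=d['top']
print(plane(t,[(322,215),(362,218),(403,220),(443,223)],75).round(1))
E
```

```text
(599, 792, 3)
[[ 477.7  171.7   75. ]
 [ 469.6   73.3   75. ]
 [ 463.8  -27.5   75. ]
 [ 455.6 -125.7   75. ]]
```

View pics/z1.png

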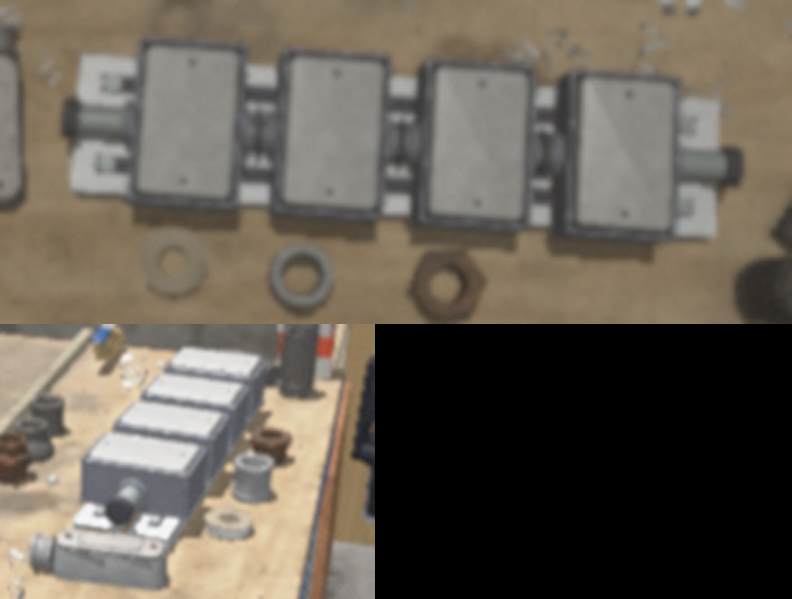

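The zoomed view shows four clean light plates, each inside a dark rim. Their top-crop centres are about (192,125), (333,133), (477,145) and (623,155). Next I'll mask them and triangulate.

```bash
python3 - <<'E'
from h import *
import pickle
d=pickle.load(open('v1.pkl','rb'))
t=d['top'];S=8
im=cv2.resize(t['image'][185:250,295:470],None,fx=S,fy=S,interpolation=cv2.INTER_CUBIC)
hsv=cv2.cvtColor(im,cv2.COLOR_BGR2HSV);m=((hsv[...,2]>118)&(hsv[...,1]<45)).astype(np.uint8)
m=cv2.morphologyEx(m,cv2.MORPH_OPEN,np.ones((60,60)))
cs=[c for c in cv2.findContours(m,0,2)[0] if cv2.contourArea(c)>15000]
for c in sorted(cs,key=lambda c:cv2.boundingRect(c)[0]):
    b=(cv2.boxPoints(cv2.minAreaRect(c))+.5)/S-.5+[295,185]
    P=plane(t,b,75)
    L=P-np.roll(P,1,0); l=np.linalg.norm(L,axis=1); i=l.argmax(); u=L[i]*np.sign(L[i][0])/l[i]
    print(b.mean(0).round(1),P.mean(0).round(1),l.round(1)[:2],'yaw',np.arctan2(u[1],u[0]).round(3))
# side view: corners of nearest & farthest plates
s=d['side']
im=cv2.resize(s['image'][150:220,295:380],None,fx=8,fy=8,interpolation=cv2.INTER_CUBIC)
hsv=cv2.cvtColor(im,cv2.COLOR_BGR2HSV);m=((hsv[...,2]>165)&(hsv[...,1]<40)).astype(np.uint8)
m=cv2.morphologyEx(m,cv2.MORPH_OPEN,np.ones((20,20)))
for c in cv2.findContours(m,0,2)[0]:
    if cv2.contourArea(c)>3000:
        M=cv2.moments(c);uv=[(M['m10']/M['m00']+.5)/8-.5+295,(M['m01']/M['m00']+.5)/8-.5+150]
        print('side',np.round(uv,1),cv2.contourArea(c)/64,plane(s,[uv],75).round(1))
E
```

```text
[321.8 213.4] [482.  172.1  75. ] [62.5 99.3] yaw -0.069
[362.2 216.4] [473.9  72.7  75. ] [62.3 99.2] yaw -0.071
[402.6 219.4] [465.6 -26.6  75. ] [61.7 99.2] yaw -0.08
[443.4 222.2] [ 457.8 -126.8   75. ] [62.2 99.4] yaw -0.075
side [326.8 201. ] 480.21875 [[483.  184.4  75. ]]
side [337.7 187.5] 387.3203125 [[474.7  85.5  75. ]]
side [347.  175.8] 325.5546875 [[467.2 -13.3  75. ]]
side [355.7 164.9] 286.578125 [[ 459.  -118.1   75. ]]
```

The plates measure about 62 x 99 mm in the mask, spaced 99.9 mm, with yaw about -0.077. All of that agrees with the text. I'll check the height from both views, then go over the near end of the leftmost cover with the fingers shut.

```bash
python3 - <<'E'
from h import *
import pickle
d=pickle.load(open('v1.pkl','rb'));s=d['side']
im=cv2.resize(s['image'][150:220,295:380],None,fx=8,fy=8,interpolation=cv2.INTER_CUBIC)
print(two(d['top'],[(321.8,213.4),(443.4,222.2)],s,[(326.8,201),(355.7,164.9)]).round(1))
hsv=cv2.cvtColor(im,cv2.COLOR_BGR2HSV);m=((hsv[...,2]>150)&(hsv[...,1]<50)).astype(np.uint8)
m=cv2.morphologyEx(m,cv2.MORPH_OPEN,np.ones((20,20)))
for c in cv2.findContours(m,0,2)[0]:
    if cv2.contourArea(c)>3000:
        q=cv2.approxPolyDP(cv2.convexHull(c),25,True).reshape(-1,2)
        uv=(q+.5)/8-.5+[295,150]; print(uv.round(1).tolist(), plane(s,uv,75)[:,:2].round(0).tolist())
E
```

```text
[[ 483.9  172.3   69.5    3.1]
 [ 459.1 -127.6   71.6    2.4]]
[[304.3, 202.1], [312.9, 192.6], [348.9, 198.2], [343.6, 210.1]] [[536.0, 208.0], [531.0, 141.0], [432.0, 150.0], [431.0, 227.0]]
[[316.8, 188.9], [324.1, 180.1], [358.1, 185.2], [352.7, 195.3]] [[527.0, 113.0], [523.0, 41.0], [424.0, 51.0], [426.0, 128.0]]
[[327.3, 177.2], [333.7, 169.1], [366.1, 173.4], [362.7, 182.7]] [[520.0, 16.0], [517.0, -59.0], [416.0, -50.0], [415.0, 28.0]]
[[324.8, 166.8], [326.9, 174.1], [319.4, 175.1], [318.6, 169.2]] [[547.0, -70.0], [526.0, -9.0], [546.0, 6.0], [560.0, -43.0]]
[[337.7, 166.3], [343.2, 158.9], [373.1, 162.4], [367.8, 171.3]] [[510.0, -87.0], [507.0, -164.0], [410.0, -159.0], [414.0, -70.0]]
[[305.8, 151.6], [294.6, 165.1], [294.6, 159.2]] [[643.0, -202.0], [640.0, -57.0], [656.0, -112.0]]
```

Request:
apply_moves(
  commands=[
    [[-25,29,0],-0.1,1],
    [[-50,58,0],-0.2,1],
    [[-75,87,0],-0.3,1],
    [[-100,115,0],-0.3,1],
    [[-125,144,0],-0.3,1],
    [[-150,173,0],-0.3,1],
    [[-175,202,0],-0.3,1],
    [[-200,231,0],-0.3,1],
    [[-225,260,0],-0.3,1],
    [[-250,289,0],-0.3,1],
    [[-275,318,0],-0.3,1],
    [[-299,346,0],-0.3,1],
  ],
)

```text
time: 1.1
eef_pos: [442.2, 173.3, 250.2]
ee_rot: [[0.078, 0.997, -0.0], [0.997, -0.078, 0.0], [0.0, -0.0, -1.0]]
force: [1.7, -0.2, 0.2]
opening: -0.0
```

The two-view height is 70 to 72 mm, against the nominal 75, with a skew of 2 to 3 mm. That is consistent. The arm is over cover 1's near end, so I'll descend.

Request:
apply_moves(
  commands=[
    [[0,0,40],0,1],
    [[0,0,80],0,1],
    [[0,0,115],0,1],
    [[0,0,135],0,1],
    [[0,0,137],0,1],
    [[0,0,137],0,1],
  ],
)

```text
time: 1.6
eef_pos: [441.2, 175.1, 112.7]
ee_rot: [[0.078, 0.997, -0.002], [0.997, -0.078, -0.001], [-0.002, -0.002, -1.0]]
force: [0.2, -0.8, 0.4]
opening: -0.1
```

Request:
apply_moves(
  commands=[
    [[0,0,2],0,1],
    [[0,0,4],0,1],
    [[0,0,6],0,1],
    [[0,0,8],0,1],
    [[0,0,10],0,1],
    [[0,0,12],0,1],
    [[0,0,14],0,1],
    [[0,0,14],0,1],
    [[0,0,14],0,1],
  ],
)

```text
time: 2.35
eef_pos: [441.8, 175.3, 99.2]
ee_rot: [[0.078, 0.997, -0.0], [0.997, -0.078, -0.0], [-0.0, -0.0, -1.0]]
force: [0.3, 0.4, 0.2]
opening: -0.2
```

Request:
apply_moves(
  commands=[
    [[0,0,1],0,1],
    [[0,0,1],0,1],
    [[0,0,1],0,1],
  ],
)

```text
time: 2.6
eef_pos: [441.9, 175.5, 98.3]
ee_rot: [[0.078, 0.997, 0.0], [0.997, -0.078, 0.0], [0.0, 0.0, -1.0]]
force: [0.1, -0.4, 0.3]
opening: -0.0
```

Request:
apply_moves(
  commands=[
    [[0,0,1],0,1],
    [[0,0,1],0,1],
    [[0,0,1],0,1],
  ],
)

```text
time: 2.85
eef_pos: [441.8, 175.4, 97.3]
ee_rot: [[0.078, 0.997, -0.0], [0.997, -0.078, 0.0], [0.0, -0.0, -1.0]]
force: [0.1, -0.5, -0.1]
opening: -0.2
```

Request:
apply_moves(
  commands=[
    [[0,0,1],0,1],
    [[0,0,1],0,1],
    [[0,0,1],0,1],
  ],
)

```text
time: 3.1
eef_pos: [441.8, 175.4, 96.2]
ee_rot: [[0.078, 0.997, -0.0], [0.997, -0.078, 0.0], [0.0, -0.0, -1.0]]
force: [-0.7, 0.3, 0.1]
opening: -0.2
```

Request:
apply_moves(
  commands=[
    [[0,0,1],0,1],
    [[0,0,1],0,1],
    [[0,0,1],0,1],
  ],
)

```text
time: 3.35
eef_pos: [441.8, 175.4, 95.2]
ee_rot: [[0.078, 0.997, -0.0], [0.997, -0.078, 0.0], [0.0, -0.0, -1.0]]
force: [0.6, -0.5, 0.0]
opening: -0.2
```

Request:
apply_moves(
  commands=[
    [[0,0,1],0,1],
    [[0,0,1],0,1],
    [[0,0,1],0,1],
  ],
)

```text
time: 3.6
eef_pos: [441.8, 175.4, 94.3]
ee_rot: [[0.078, 0.997, -0.0], [0.997, -0.078, 0.0], [0.0, -0.0, -1.0]]
force: [-0.3, 0.4, -0.4]
opening: 0.1
```

Request:
apply_moves(
  commands=[
    [[0,0,0.5],0,1],
    [[0,0,0.5],0,1],
    [[0,0,0.5],0,1],
  ],
)

```text
time: 3.85
eef_pos: [441.9, 175.4, 94.0]
ee_rot: [[0.078, 0.997, 0.0], [0.997, -0.078, 0.0], [0.0, 0.0, -1.0]]
force: [-2.3, 0.2, 3.4]
opening: 0.0
```

Request:
apply_moves(
  commands=[
    [[0,0,0.5],0,1],
    [[0,0,0.5],0,1],
    [[0,0,0.5],0,1],
  ],
)

```text
time: 4.1
eef_pos: [441.8, 175.5, 93.7]
ee_rot: [[0.078, 0.997, -0.0], [0.997, -0.078, 0.0], [0.0, -0.0, -1.0]]
force: [-4.3, -1.6, 9.6]
opening: -0.1
```

Cover 1 made contact at TCP z 94.0 (tip at 75.0) and reached 9.6 N in 0.4 mm more, so it's home. Next is cover 2.

Request:
apply_moves(
  commands=[
    [[0,0,-10],0,1],
    [[0,0,-20],0,1],
    [[-35,0,-20],0,1],
    [[-70,0,-20],0,1],
    [[-95,0,-20],0,1],
    [[-100,0,-18],0,1],
    [[-100,0,-12],0,1],
    [[-100,0,-8],0,1],
    [[-100,0,-6],0,1],
    [[-100,0,-5],0,1],
    [[-100,0,-5],0,1],
    [[-100,0,-5],0,1],
  ],
)

```text
time: 5.1
eef_pos: [434.1, 76.3, 98.2]
ee_rot: [[0.077, 0.997, -0.0], [0.997, -0.077, -0.0], [-0.0, -0.0, -1.0]]
force: [-0.7, -0.3, 0.3]
opening: -0.2
```

Request:
apply_moves(
  commands=[
    [[0,0,1],0,1],
    [[0,0,1],0,1],
    [[0,0,1],0,1],
  ],
)

```text
time: 5.35
eef_pos: [434.1, 75.8, 97.3]
ee_rot: [[0.078, 0.997, 0.0], [0.997, -0.078, 0.0], [0.0, 0.0, -1.0]]
force: [0.5, -0.7, -0.4]
opening: 0.2
```

Request:
apply_moves(
  commands=[
    [[0,0,1],0,1],
    [[0,0,1],0,1],
    [[0,0,1],0,1],
  ],
)

```text
time: 5.6
eef_pos: [434.0, 75.7, 96.3]
ee_rot: [[0.078, 0.997, -0.0], [0.997, -0.078, 0.0], [0.0, -0.0, -1.0]]
force: [0.3, -0.1, -0.8]
opening: -0.3
```

Request:
apply_moves(
  commands=[
    [[0,0,1],0,1],
    [[0,0,1],0,1],
    [[0,0,1],0,1],
  ],
)

```text
time: 5.85
eef_pos: [434.0, 75.7, 95.2]
ee_rot: [[0.078, 0.997, -0.0], [0.997, -0.078, 0.0], [0.0, -0.0, -1.0]]
force: [0.2, -0.2, -0.2]
opening: -0.1
```

Request:
apply_moves(
  commands=[
    [[0,0,1],0,1],
    [[0,0,1],0,1],
    [[0,0,1],0,1],
  ],
)

```text
time: 6.1
eef_pos: [434.1, 75.7, 94.2]
ee_rot: [[0.078, 0.997, -0.0], [0.997, -0.078, 0.0], [0.0, -0.0, -1.0]]
force: [0.2, 0.6, 0.2]
opening: -0.2
```

Request:
apply_moves(
  commands=[
    [[0,0,0.7],0,1],
    [[0,0,0.7],0,1],
    [[0,0,0.7],0,1],
  ],
)

```text
time: 6.35
eef_pos: [434.1, 75.7, 93.9]
ee_rot: [[0.078, 0.997, -0.0], [0.997, -0.078, 0.0], [0.0, -0.0, -1.0]]
force: [-3.0, -0.5, 4.7]
opening: 0.0
```

Request:
apply_moves(
  commands=[
    [[0,0,0.3],0,1],
    [[0,0,0.3],0,1],
    [[0,0,0.3],0,1],
  ],
)

```text
time: 6.6
eef_pos: [434.1, 75.8, 93.7]
ee_rot: [[0.078, 0.997, -0.0], [0.997, -0.078, 0.0], [0.0, -0.0, -1.0]]
force: [-3.7, -0.4, 8.2]
opening: 0.2
```

Request:
apply_moves(
  commands=[
    [[0,0,-10],0,1],
    [[0,0,-20],0,1],
    [[-35,0,-20],0,1],
    [[-70,0,-20],0,1],
    [[-95,0,-20],0,1],
    [[-100,0,-18],0,1],
    [[-100,0,-12],0,1],
    [[-100,0,-8],0,1],
    [[-100,0,-6],0,1],
    [[-100,0,-5],0,1],
    [[-100,0,-5],0,1],
    [[-100,0,-5],0,1],
  ],
)

```text
time: 7.6
eef_pos: [426.4, -23.4, 98.3]
ee_rot: [[0.077, 0.997, -0.0], [0.997, -0.077, -0.0], [-0.0, -0.0, -1.0]]
force: [0.9, -0.1, 0.6]
opening: 0.2
```

Request:
apply_moves(
  commands=[
    [[0,0,1],0,1],
    [[0,0,1],0,1],
    [[0,0,1],0,1],
  ],
)

```text
time: 7.85
eef_pos: [426.3, -23.9, 97.3]
ee_rot: [[0.078, 0.997, 0.0], [0.997, -0.078, 0.0], [0.0, 0.0, -1.0]]
force: [-0.0, 0.1, -0.7]
opening: -0.2
```

Request:
apply_moves(
  commands=[
    [[0,0,1],0,1],
    [[0,0,1],0,1],
    [[0,0,1],0,1],
  ],
)

```text
time: 8.1
eef_pos: [426.3, -24.0, 96.3]
ee_rot: [[0.078, 0.997, -0.0], [0.997, -0.078, 0.0], [0.0, -0.0, -1.0]]
force: [-0.4, -0.8, 0.0]
opening: -0.1
```

Request:
apply_moves(
  commands=[
    [[0,0,1],0,1],
    [[0,0,1],0,1],
    [[0,0,1],0,1],
  ],
)

```text
time: 8.35
eef_pos: [426.2, -24.0, 95.2]
ee_rot: [[0.078, 0.997, -0.0], [0.997, -0.078, 0.0], [0.0, -0.0, -1.0]]
force: [0.8, 0.2, -0.6]
opening: -0.1
```

Cover 2 is home too: contact at z 94, then 8.2 N in 0.3 mm. Cover 3 hasn't been touched at 95.2, so it sits no higher than home either. I'll confirm it with a press.

Request:
apply_moves(
  commands=[
    [[0,0,1],0,1],
    [[0,0,1],0,1],
    [[0,0,1],0,1],
  ],
)

```text
time: 8.6
eef_pos: [426.3, -24.0, 94.2]
ee_rot: [[0.078, 0.997, -0.0], [0.997, -0.078, 0.0], [0.0, -0.0, -1.0]]
force: [0.4, 0.3, 0.6]
opening: -0.2
```

Request:
apply_moves(
  commands=[
    [[0,0,0.7],0,1],
    [[0,0,0.7],0,1],
    [[0,0,0.7],0,1],
  ],
)

```text
time: 8.85
eef_pos: [426.3, -24.0, 93.9]
ee_rot: [[0.078, 0.997, -0.0], [0.997, -0.078, 0.0], [0.0, -0.0, -1.0]]
force: [-2.3, -0.7, 5.3]
opening: 0.1
```

Request:
apply_moves(
  commands=[
    [[0,0,0.3],0,1],
    [[0,0,0.3],0,1],
    [[0,0,0.3],0,1],
  ],
)

```text
time: 9.1
eef_pos: [426.3, -24.0, 93.7]
ee_rot: [[0.078, 0.997, -0.0], [0.997, -0.078, 0.0], [0.0, -0.0, -1.0]]
force: [-4.5, 0.5, 8.7]
opening: -0.3
```

Request:
apply_moves(
  commands=[
    [[0,0,-10],0,1],
    [[0,0,-20],0,1],
    [[-35,0,-20],0,1],
    [[-70,0,-20],0,1],
    [[-95,0,-20],0,1],
    [[-100,0,-18],0,1],
    [[-100,0,-12],0,1],
    [[-100,0,-8],0,1],
    [[-100,0,-6],0,1],
    [[-100,0,-5],0,1],
    [[-100,0,-5],0,1],
    [[-100,0,-5],0,1],
  ],
)

```text
time: 10.1
eef_pos: [418.7, -123.1, 98.3]
ee_rot: [[0.077, 0.997, -0.0], [0.997, -0.077, 0.0], [0.0, -0.0, -1.0]]
force: [-0.3, -0.4, -0.5]
opening: -0.2
```

Request:
apply_moves(
  commands=[
    [[0,0,1],0,1],
    [[0,0,1],0,1],
    [[0,0,1],0,1],
  ],
)

```text
time: 10.35
eef_pos: [418.6, -123.6, 97.3]
ee_rot: [[0.078, 0.997, 0.0], [0.997, -0.078, 0.0], [0.0, 0.0, -1.0]]
force: [-0.1, -0.4, 1.1]
opening: -0.1
```

Request:
apply_moves(
  commands=[
    [[0,0,1],0,1],
    [[0,0,1],0,1],
    [[0,0,1],0,1],
  ],
)

```text
time: 10.6
eef_pos: [418.6, -123.7, 96.3]
ee_rot: [[0.078, 0.997, 0.0], [0.997, -0.078, 0.0], [0.0, 0.0, -1.0]]
force: [0.3, 0.0, 1.0]
opening: -0.3
```

Cover 3 is home. Cover 4 shows slight contact at 96 to 97, so I'll press on gently to see whether it rocks.

Request:
apply_moves(
  commands=[
    [[0,0,1],0,1],
    [[0,0,1],0,1],
    [[0,0,1],0,1],
  ],
)

```text
time: 10.85
eef_pos: [418.5, -123.7, 95.3]
ee_rot: [[0.078, 0.997, -0.0], [0.997, -0.078, 0.0], [0.0, -0.0, -1.0]]
force: [-0.7, -0.4, 1.2]
opening: 0.1
```

Request:
apply_moves(
  commands=[
    [[0,0,0.7],0,1],
    [[0,0,0.7],0,1],
    [[0,0,0.7],0,1],
  ],
)

```text
time: 11.1
eef_pos: [418.5, -123.7, 94.8]
ee_rot: [[0.078, 0.997, -0.0], [0.997, -0.078, 0.0], [0.0, -0.0, -1.0]]
force: [-2.1, 0.7, 6.5]
opening: -0.1
```

```bash
python3 - <<'E'
from h import *
import pickle
d={n:cam(n) for n in('top','side')};pickle.dump(d,open('v2.pkl','wb'))
cv2.imwrite('pics/z2.png',cv2.resize(d['side']['image'][140:230,290:410],None,fx=5,fy=5,interpolation=cv2.INTER_CUBIC))
E
```

```text
(no output)
```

View pics/z2.png

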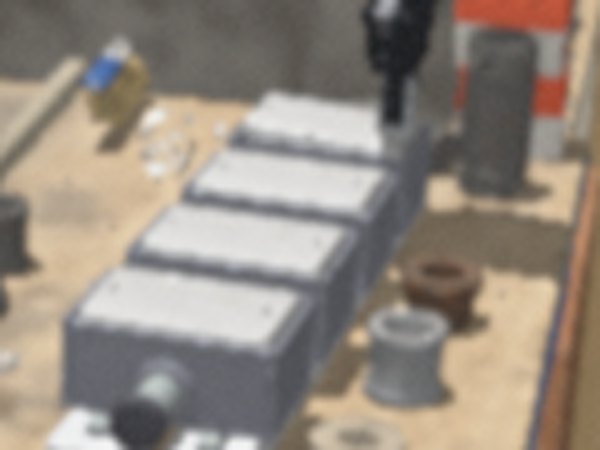

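Cover 4 rocks: light contact from about 97.3 (3 mm high), about 2.4 mm of soft travel, then a stop. The picture shows the fingers on its near end at about (392,130) and its far end raised. I'll lift and go to its middle.

Request:
apply_moves(
  commands=[
    [[0,0,-8],0,1],
    [[0,0,-18],0,1],
    [[0,20,-18],0,1],
    [[0,38,-18],0,1],
    [[0,39.5,-14],0,1],
    [[0,39.5,-8],0,1],
    [[0,39.5,-5],0,1],
    [[0,39.5,-4],0,1],
    [[0,39.5,-4],0,1],
    [[0,39.5,-4],0,1],
  ],
)

```text
time: 12.03
eef_pos: [457.5, -126.8, 98.6]
ee_rot: [[0.078, 0.997, -0.0], [0.997, -0.078, 0.0], [0.0, -0.0, -1.0]]
force: [0.6, 0.1, -0.3]
opening: -0.4
```

Request:
apply_moves(
  commands=[
    [[0,0,1],0,1],
    [[0,0,1.5],0,1],
    [[0,0,2],0,1],
    [[0,0,2],0,1],
  ],
)

```text
time: 12.37
eef_pos: [458.0, -126.8, 96.9]
ee_rot: [[0.078, 0.997, 0.0], [0.997, -0.078, 0.0], [0.0, 0.0, -1.0]]
force: [-2.5, 0.8, 6.3]
opening: 0.2
```

Request:
apply_moves(
  commands=[
    [[0,0,0.5],0,1],
    [[0,0,1],0,1],
    [[0,0,1],0,1],
  ],
)

```text
time: 12.62
eef_pos: [458.0, -126.7, 96.2]
ee_rot: [[0.078, 0.997, 0.0], [0.997, -0.078, 0.001], [0.001, 0.0, -1.0]]
force: [-2.7, 1.3, 9.3]
opening: -0.6
```

Request:
apply_moves(
  commands=[
    [[0,0,0.5],0,1],
    [[0,0,1],0,1],
    [[0,0,1],0,1],
  ],
)

```text
time: 12.87
eef_pos: [458.0, -126.8, 95.2]
ee_rot: [[0.078, 0.997, 0.0], [0.997, -0.078, 0.001], [0.001, 0.0, -1.0]]
force: [-3.1, 1.0, 9.9]
opening: -0.3
```

Request:
apply_moves(
  commands=[
    [[0,0,0.5],0,1],
    [[0,0,1],0,1],
    [[0,0,1],0,1],
  ],
)

```text
time: 13.12
eef_pos: [458.0, -126.7, 94.2]
ee_rot: [[0.078, 0.997, 0.0], [0.997, -0.078, 0.001], [0.001, 0.0, -1.0]]
force: [-3.6, 1.2, 9.3]
opening: -0.2
```

Request:
apply_moves(
  commands=[
    [[0,0,0.4],0,1],
    [[0,0,0.4],0,1],
    [[0,0,0.4],0,1],
  ],
)

```text
time: 13.37
eef_pos: [458.0, -126.8, 93.9]
ee_rot: [[0.078, 0.997, 0.0], [0.997, -0.078, 0.001], [0.001, 0.0, -1.0]]
force: [-4.0, 0.8, 11.8]
opening: 0.0
```

Request:
apply_moves(
  commands=[
    [[0,0,0.4],0,1],
    [[0,0,0.4],0,1],
    [[0,0,0.4],0,1],
  ],
)

```text
time: 13.62
eef_pos: [458.0, -126.7, 93.7]
ee_rot: [[0.078, 0.997, 0.0], [0.997, -0.078, 0.001], [0.001, 0.0, -1.0]]
force: [-5.4, 1.3, 15.6]
opening: 0.3
```

Request:
apply_moves(
  commands=[
    [[0,0,0.4],0,1],
    [[0,0,0.4],0,1],
    [[0,0,0.4],0,1],
  ],
)

```text
time: 13.87
eef_pos: [458.0, -126.8, 93.5]
ee_rot: [[0.078, 0.997, 0.0], [0.997, -0.078, 0.001], [0.001, 0.0, -1.0]]
force: [-6.8, 1.9, 18.7]
opening: -0.2
```

It stops firmly at the home height, at 18.7 N. I'll repeat the gentle end press on it to check that it no longer rocks.

Request:
apply_moves(
  commands=[
    [[0,0,-8],0,1],
    [[0,0,-18],0,1],
    [[0,-20,-18],0,1],
    [[0,-38,-18],0,1],
    [[0,-39.5,-14],0,1],
    [[0,-39.5,-8],0,1],
    [[0,-39.5,-5],0,1],
    [[0,-39.5,-4],0,1],
    [[0,-39.5,-4],0,1],
    [[0,-39.5,-4],0,1],
  ],
)

```text
time: 14.7
eef_pos: [418.9, -123.8, 96.3]
ee_rot: [[0.078, 0.997, -0.0], [0.997, -0.078, -0.0], [-0.0, -0.0, -1.0]]
force: [-0.0, 0.3, -0.8]
opening: 0.3
```

Request:
apply_moves(
  commands=[
    [[0,0,1],0,1],
    [[0,0,2],0,1],
    [[0,0,2],0,1],
    [[0,0,2],0,1],
  ],
)

```text
time: 15.03
eef_pos: [418.6, -123.7, 94.4]
ee_rot: [[0.078, 0.997, -0.0], [0.997, -0.078, 0.0], [0.0, -0.0, -1.0]]
force: [-0.9, -0.1, -0.7]
opening: -0.1
```

Request:
apply_moves(
  commands=[
    [[0,0,0.7],0,1],
    [[0,0,0.7],0,1],
    [[0,0,0.7],0,1],
  ],
)

```text
time: 15.28
eef_pos: [418.6, -123.7, 93.7]
ee_rot: [[0.078, 0.997, 0.0], [0.997, -0.078, 0.0], [0.0, 0.0, -1.0]]
force: [1.1, -0.3, 0.2]
opening: -0.3
```

Request:
apply_moves(
  commands=[
    [[0,0,0.4],0,1],
    [[0,0,0.4],0,1],
    [[0,0,0.4],0,1],
  ],
)

```text
time: 15.53
eef_pos: [418.5, -123.7, 93.5]
ee_rot: [[0.078, 0.997, -0.0], [0.997, -0.078, 0.0], [0.0, -0.0, -1.0]]
force: [-1.9, -0.6, 5.3]
opening: -0.4
```

Request:
apply_moves(
  commands=[
    [[0,0,0.3],0,1],
    [[0,0,0.3],0,1],
    [[0,0,0.3],0,1],
  ],
)

```text
time: 15.78
eef_pos: [418.5, -123.7, 93.4]
ee_rot: [[0.078, 0.997, -0.0], [0.997, -0.078, 0.0], [0.0, -0.0, -1.0]]
force: [-3.5, 0.4, 8.1]
opening: 0.0
```

The near end is firm now: 8 N in about 0.3 mm, with no rocking. I'll clear the hand and take a last look.

Request:
apply_moves(
  commands=[
    [[0,0,-8],0,1],
    [[0,0,-30],0,1],
    [[0,0,-60],0,1],
    [[0,0,-95],0,1],
    [[0,0,-130],0,1],
    [[35,0,-150],0,1],
    [[70,0,-150],0,1],
    [[105,0,-150],0,1],
    [[140,0,-150],0,1],
    [[150,0,-150],0,1],
    [[150,0,-150],0,1],
    [[150,0,-150],0,1],
  ],
)

```text
time: 16.78
eef_pos: [430.2, 25.5, 243.1]
ee_rot: [[0.077, 0.997, 0.0], [0.997, -0.077, -0.001], [-0.001, 0.0, -1.0]]
force: [-0.0, -1.2, -0.7]
opening: -0.2
```

```bash
python3 - <<'E'
from h import *
d={n:cam(n) for n in('top','side')}
a=cv2.resize(d['top']['image'][140:280,230:530],None,fx=2,fy=2)
b=cv2.resize(d['side']['image'][140:230,290:410],None,fx=3,fy=3)
c=np.zeros((550,600,3),np.uint8);c[:280]=a;c[280:,:360]=b
cv2.imwrite('pics/z3.png',c);s=robot.read_state();print(s['time'],s['eef_pos'],s['force'],np.abs(s['dq']).max())
E
```

```text
16.8833 [430.18472228  24.41150194 243.11886543] [-0.06288068 -0.34290724  0.19546662] 0.006271692734198713
```

View pics/z3.png

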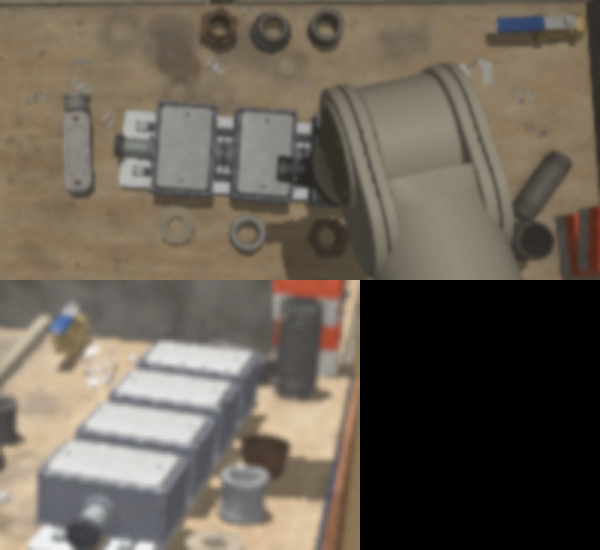

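The last view shows all four covers level in the side part, around (200,355) to (115,465). The loose things are where they were, and the hand is well above the row.

```bash
python3 -c "
from station import robot
print(robot.job_done())"
```

```text
the job is handed in; nothing more can be done
None
```

The loose cover was the rightmost one, at about (458, -127); I pushed it down at its middle and handed the job in at about 17 s.

- **Search:** I pressed the near end of each cover in turn, from left to right. The first three touched at a fingertip height of 75 mm and were firm, at 8 to 10 N within about 0.4 mm. The fourth touched about 3 mm higher, tipped about 2.4 mm at only 1 to 2 N, then stopped.
- **Push:** Pressed at its middle, the fourth cover slid down at about 10 N and stopped firmly. I ended the push at 18.7 N.
- **Last checks:** Pressed again at its near end, the fourth cover no longer rocked and took 8 N in about 0.3 mm. The final side view shows all four covers level, and none of the loose things in view had moved. The arm hid the two right-hand covers in the final top view. The hand was clear, with no contact force.
- **Disagreements:**
  - The two-view height of the covers came out at 70 to 72 mm instead of 75; touching them confirmed 75.
  - The fourth cover's near end now sits about 0.4 mm lower than the others did. It may have been pressed slightly into its gasket.
  - The slide force read about 10 N, where the text says over 12.

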